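# Make up the wiring kit and the labelling kit

### The job

Make up two kits from the stock on the bench, everything set down and let go inside its own compartment. The wiring kit, in the shallow tray with two rectangular compartments, gets the roll of black electrical tape lying flat in the larger compartment and the small blue-and-yellow fuse carton lying flat in the smaller one; the carton is in the clear-lidded case, so swing the lid up and right back until it stays open by itself, and leave it open. The labelling kit, in the tray with the round well, gets the big roll of white labels lying flat in the well and the hand stamp standing, knob up, in the slot beside it.

Things in the scene. Friction and masses are not known exactly. Their poses are not given: they have to be found in the camera images.
- tray_two: Shallow grey tray with one straight rib across it, fixed, 168 (x) x 100 (y) mm. Origin: centre of underside, z up. Floor 9 mm, rim 17 mm, rib 15 mm above the bench. Middles in its frame: larger compartment (90 x 92 mm, tape) x = -35, y = 0 mm; smaller one (66 x 92 mm, carton) x = +47, y = 0 mm. A black card holder is on its -x end, towards the robot.
- tray_well: Shallow grey tray with a round well, fixed, 156 (x) x 104 (y) mm. Origin: centre of underside, z up. Floor 9 mm, rim 17 mm, ribs 15 mm above the bench. Middles in its frame: round well (92 mm wide, labels) x = -24.5, y = 0 mm; slot (44 mm along x, 96 along y, stamp) x = +52, y = 0 mm. A black card holder is on its -x end, towards the robot.
- case: White case with a grey-framed clear lid, fixed, 120 (x) x 124 (y) mm, walls 37 mm high, 3 mm thick, floor 6 mm. Origin: centre of underside, z up. Front compartment (86 x 118 mm, middle x = -15 mm) holds the carton, seen through the lid; the rear one two fixed batteries. Hinge line parallel to y through x = +60, z = 37 mm; handle at the -x front.
- lid_handle (a point): Middle of the lid's grey loop handle: 48 mm wide (y), 9 mm thick, 32 mm out from the lid's front edge, free beside and beneath: pinch its two outer sides from above. The point lies 18 mm out from that edge, 138 mm from the hinge line and, shut, 42 mm above the bench. It turns with the lid: y along the hinge, -x from hinge to handle.
- case_lid (a joint): Lid angle in rad: 0 shut, grows as the lid swings up and back, away from the handle side; stop at 1.85. It swings freely, weighs 90 g, falls shut below about 1.5 and falls back to its stop beyond. Starts shut.
- carton: Small blue-and-yellow fuse carton, 52 (x) x 36 (y) x 16 mm, lying flat on the floor of the case's front compartment with its long side roughly along the case's x. Origin: centre of its underside, z up. About 30 g.
- tape: Roll of black electrical tape lying flat, 58 mm across, 19 mm high. Origin: centre of its underside, z up. About 50 g.
- label_roll: Roll of white blank labels lying flat, 68 mm across, 41 mm high. Origin: centre of its underside, z up. About 70 g.
- stamp: Hand stamp standing on its black foot, 18 (x) x 50 (y) x 12 mm, with a brown wooden knob on top, 14 (x) x 18 (y) mm, to 56 mm high. Origin: centre of its underside, z up. About 40 g.
Mind the look-alikes: they are no part of the job. Of the things shaped like the label_roll, the white one is meant.

How it is judged (in metres and radians):
On the way:
1. the lid of the case is swung back past its balance point and stays open (value of joint case_lid above 1.6 rad and contact force between case and the fingers below 0.1 N), for 0.3 s.
At the end, for the whole second after the job is handed in: The lid stands open (over 1.6 rad). Tape (within 17 mm of its compartment's middle), carton (20 mm), label roll (15 mm) and stamp (16 mm along the slot's width, 26 mm along its length) each stand on the floor of their own compartment, not tilted, released and at rest (value of joint case_lid above 1.6 rad and x of tape in the frame of tray_two between -0.053 and -0.017 m and y of tape in the frame of tray_two between -0.02 and 0.02 m and z of each of tape, carton in the frame of tray_two below 0.012 m and angle between each of tape, carton, label_roll, stamp's own z axis and vertical below 0.12 rad and linear speed of each of tape, carton, label_roll, stamp below 0.02 m/s and contact force between each of tape, carton, label_roll, stamp and the fingers below 0.1 N and x of carton in the frame of tray_two between 0.029 and 0.065 m and y of carton in the frame of tray_two between -0.03 and 0.03 m and x of label_roll in the frame of tray_well between -0.04 and -0.009 m and y of label_roll in the frame of tray_well between -0.016 and 0.016 m and z of each of label_roll, stamp in the frame of tray_well below 0.012 m and x of stamp in the frame of tray_well between 0.036 and 0.068 m and y of stamp in the frame of tray_well between -0.026 and 0.026 m); the robot touches nothing.
It also fails if it takes over 128 s, if anything falls off the work surface, if the arm or the gripper's body presses on something with over 40 N, if the wrist force passes 120 N, or if a joint passes its speed limit or range.

### The arm

A 6-joint arm with a two-finger parallel gripper is mounted at the origin on the work surface; the furniture and walls round the work are solid. World frame = base frame: x ahead of the robot, y to its left, z up, the work surface at z = 0. Lengths are in m, angles in degrees, forces in N, time in s.
With the tool pointing down it reaches from about 0.275 to 0.825 m from the base axis. Payload 4.9 kg.
Tool frame: the origin (TCP) lies on the centre line of the jaws, within the pads' length; the fingertips stand 19 mm ahead of it and the grasp point (between the pads) is the TCP (r.tcp_to_tips is the z of the fingertips in the tool frame, in m); z points along the fingers, y is the line along which they close (so a half turn about z gives the same grasp; the last joint's range is limited). The gripper opens to 85 mm and grips with 20 to 120 N. Pads are 22 mm wide; open, the fingers measure 114 mm over their backs; the gripper's body (76 mm by 85 mm) begins 54 mm behind the grasp point. The pads swing forward as they close: fully open they stand 13 mm farther back than shut.
Start: joints at [58.373, 18.69, -11.035, 60.275, 0, 82.311], TCP at [0.223, 0.503, 0.25] pointing down, gripper open.
Joint ranges: [-152.03, 152.03], [-55.5, 102.48], [-74.3, 77.21], [-110.64, 120.58], [-84.22, 78.4], [-180, 180]. Speed limits (degrees/s): [147.25, 147.25, 180, 180, 180, 180].

### API

Orientations are given as a 3x3 rotation matrix whose columns are the frame's x, y, z axes.
In Python, from bench import r gives the robot as it stands.
- The arm moves only by the shell command python3 -m crank 'ROWS' [OPENING] [FORCE]. ROWS is JSON, a list of rows, each a list of 4 numbers: the shift along the tool's x, y, z in mm, then the turn about the tool's z in rad. A call has exactly 5 rows; each row shifts and turns the commanded pose from where the row before left it, along the tool's axes as they then stand; what a row does not reach is not made up. A row lasts 1/12 s, in which the tool goes at most 41.7 mm and 7.16 degrees, less where a joint would pass 70% of its speed; a pose out of reach is approached as far as the arm can. A call with a gripper value outside its range is refused whole. OPENING is the opening, from 0 (shut) to 1 (fully open), set as the call begins (- or left out, the last holds). The fingers move at their own pace and stop on an object; FORCE is the grip in N (left out, the last holds). Time passes only in rows, so rows that do not move let the fingers close, or fill a call up. It gives the time, the measured TCP pose, the force, the opening and the grip force at its end, in the units of the state.
- r.get_state(): the state, without advancing time (a new reading comes with each control period).
- r.get_image(name): name is "scene" or "top"; returns a dict with "img" (480x640x3 uint8, red, green, blue), "depth" (480x640 float32, m along the optical axis (not along the pixel's ray), 0 where there is no reading), "fovy" (degrees; the focal length in pixels is half the picture's height over the tangent of half this angle, whatever the lens; pixels are square), "cx", "cy" (the principal point, pixels), "origin" and "rotation" of the camera in the world. Camera axes: x right, y down, z forward; pixel columns grow to the right and rows downward; lengths in m; the calibration is good to about 2 mm. A picture is of the moment at which its call begins.
- r.close_job(): hands the job in; it is judged then, once.
The state is a dict: "t": time; "q": joint angles; "qd": joint speeds; "joint_torque": joint torques, N m; "eef_pos": TCP position; "orientation": TCP orientation; "force": force on the tool from outside, world axes, zero at the start; "wrist_torque": the same for the moment, N m; "opening": opening from 0.0 (shut) to 1.0 (fully open); "finger_force": force on a finger pad.
Only numpy, scipy, OpenCV 4.12 (cv2) and the standard library are available. Lean on these libraries where they do the work, as an engineer would, in place of code of your own. Each camera call takes 0.05 s, during which the arm holds its last target. There are 200 camera calls.

## Working session

There is one attempt and no reset: what is moved stays moved. The work goes in short steps, Python scripts to look and compute and a shell command to move; the robot and the scene stay as the last step left them, time stands still between calls to the robot, and variables do not carry over. Pictures are saved under pics/ and viewed, at most 14 in all, crops included, and the job is handed in when it is done.

```bash
ls; mkdir -p pics
cat > h.py <<'E'
import numpy as np, cv2, pickle
from bench import r
def snap(name,tag):
    d=r.get_image(name); pickle.dump(d,open(f'pics/{tag}.pkl','wb'))
    cv2.imwrite(f'pics/{tag}.png',d['img'][:,:,::-1]); return d
def load(tag): return pickle.load(open(f'pics/{tag}.pkl','rb'))
def crop(tag,u0,v0,u1,v1,k,out):
    d=load(tag); c=d['img'][v0:v1,u0:u1,::-1]
    cv2.imwrite(f'pics/{out}.png',cv2.resize(c,None,fx=k,fy=k,interpolation=cv2.INTER_CUBIC))
def pt(d,u,v,z=None):
    f=240/np.tan(np.radians(d['fovy'])/2); R=np.array(d['rotation']);o=np.array(d['origin'])
    ray=R@np.array([(u-d['cx'])/f,(v-d['cy'])/f,1])
    if z is None: return o+ray*d['depth'][int(round(v)),int(round(u))]
    return o+ray*(z-o[2])/ray[2]
E
python3 - <<'E'
from h import *
for n in('top','scene'):
    d=snap(n,n+'0'); print(n,d['fovy'],d['cx'],d['cy'],d['origin'],np.round(d['rotation'],3).tolist())
s=r.get_state(); print(s['eef_pos'],s['orientation'],s['opening'],s['t'])
E
```

```text
pics
top 55.17857826888495 321.3092360743042 241.68157329843 [0.47505339 0.25659868 0.91013508] [[0.023, -0.995, 0.096], [-1.0, -0.021, 0.021], [-0.018, -0.096, -0.995]]
scene 47.67581954902502 316.6533173742025 239.0920938570669 [ 0.07865832 -0.3204618   0.56975979] [[0.763, -0.361, 0.536], [-0.646, -0.411, 0.644], [-0.013, -0.837, -0.547]]
[0.22289238 0.50224343 0.24958861] [[-9.13977471e-01  4.05764061e-01 -8.41836574e-04]
 [ 4.05764877e-01  9.13976478e-01 -1.36484397e-03]
 [ 2.15614194e-04 -1.58902435e-03 -9.99998714e-01]] 0.9979531622735867 0.1
```

View pics/top0.png

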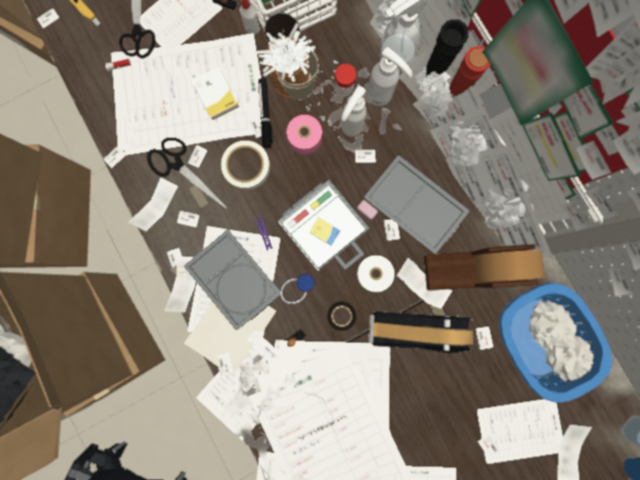

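View pics/scene0.png

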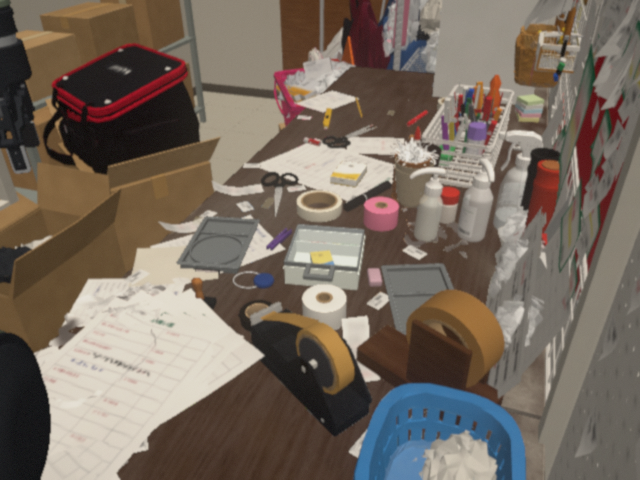

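The top view shows tray_well at (233,279), the case at (323,226), tray_two at (417,204), the white roll at (375,273) with a pink look-alike at (304,133), the black tape at (341,315) with a cream look-alike at (246,163), and the stamp at (295,338). The yellow/white carton at (215,92) is a look-alike; the blue-and-yellow one is in the case at (325,232). I'll confirm these in a crop.

Run:
```python
from h import *
crop('top0',180,145,480,370,2.66,'c1')
crop('top0',265,170,415,282,5.3,'c2')
```

```text
(no output)
```

View pics/c1.png

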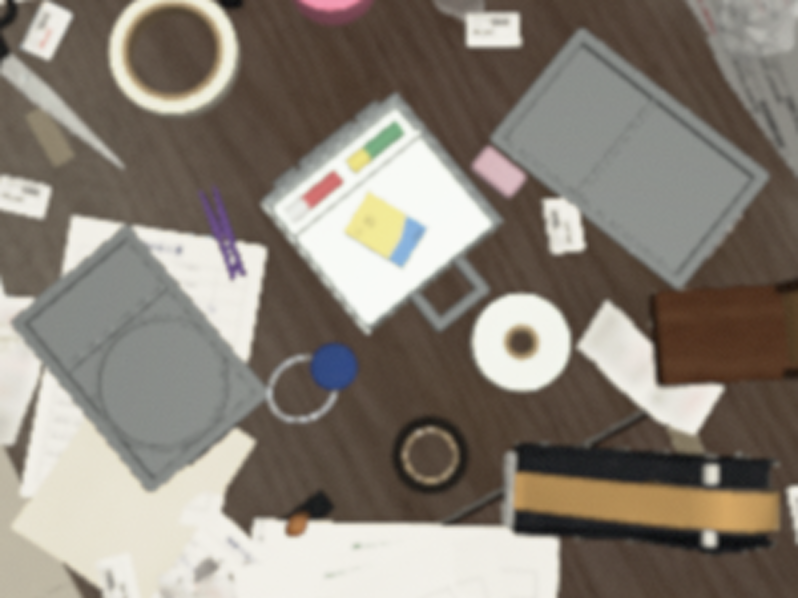

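View pics/c2.png

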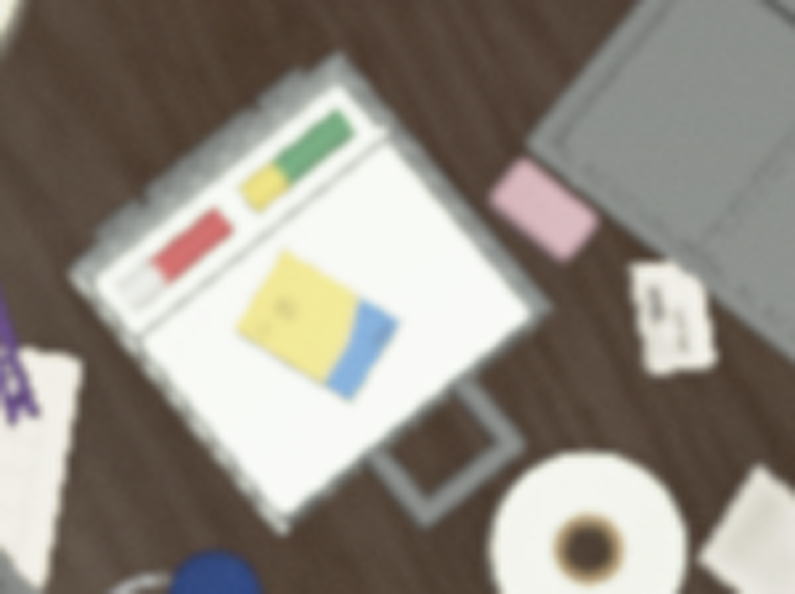

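Confirmed: labels are white at (376,273), tape is the black roll with brown core at (341,316), and the carton is inside the case. Next I'll work out the positions.

```bash
cat > meas.py <<'E'
from h import *
d=load('top0')
def c1(x,y,z): return pt(d,180+(x+.5)/2.66-.5,145+(y+.5)/2.66-.5,z)[:2]
def c2(x,y,z): return pt(d,265+(x+.5)/5.3-.5,170+(y+.5)/5.3-.5,z)[:2]
def rect(P,n):
    P=np.array(P); (c,s,a)=cv2.minAreaRect((P*1000).astype(np.float32))
    print(n,'mean',np.round(P.mean(0)*1000,1),'rect',np.round(c,1),np.round(s,1),'edges',[ (round(float(np.linalg.norm(e))*1000,1),round(float(np.degrees(np.arctan2(e[1],e[0]))),1)) for e in np.roll(P,-1,0)-P])
rect([c1(*p,.017) for p in [(583,30),(768,178),(682,288),(492,140)]],'two')
rect([c1(*p,.017) for p in [(127,225),(270,390),(150,490),(13,322)]],'well')
rect([c2(*p,.040) for p in [(340,55),(550,305),(283,530),(75,270)]],'lid')
rect([c2(*p,.022) for p in [(285,250),(400,320),(350,400),(237,327)]],'carton')
rect([c2(*p,.0465) for p in [(470,380),(523,445),(427,525),(375,460)]],'handle')
print('roll',c1(521,342,.041),'tape',c1(430,455,.019),'knob',c1(297,525,.056))
# depth cloud around the stamp
v,u=np.mgrid[325:350,280:312]; f=240/np.tan(np.radians(d['fovy'])/2)
Z=d['depth'][v,u]; P=np.stack([(u-d['cx'])/f*Z,(v-d['cy'])/f*Z,Z],-1)@np.array(d['rotation']).T+d['origin']
for lo,hi in((.006,.018),(.035,.07)):
    m=(P[...,2]>lo)&(P[...,2]<hi); Q=P[m]; print(lo,m.sum(),Q.mean(0)*1000, cv2.minAreaRect((Q[:,:2]*1000).astype(np.float32)))
print(np.round(P[...,2]*1000).astype(int)[::2,::2])
E
python3 meas.py
```

```text
two mean [638.7  89.4] rect [638.1  89.4] [176.  107.6] edges [(174.4, -128.6), (103.7, 142.6), (176.0, 52.6), (107.6, -38.2)]
well mean [485.2 446.9] rect [484.7 446.5] [161.7 112.4] edges [(161.7, -137.3), (112.5, 131.1), (159.5, 41.6), (109.4, -47.8)]
lid mean [592.4 271.3] rect [591.9 271.3] [120.3 125.4] edges [(118.8, -139.3), (125.4, 131.4), (120.3, 40.0), (124.0, -49.3)]
carton mean [581.8 269.1] rect [581.7 269.2] [49.7 34.7] edges [(49.7, -120.4), (34.7, 149.3), (49.5, 58.2), (33.5, -30.4)]
handle mean [534.  221.3] rect [534.  221.4] [29.8 44.9] edges [(29.8, -139.9), (44.4, 131.0), (29.5, 39.8), (44.3, -48.6)]
roll [0.50088237 0.17098479] tape [0.41874225 0.23334834] knob [0.37118222 0.32494836]
0.006 250 [368.86724922 314.31625328  14.63950903] ((372.1597900390625, 320.6148986816406), (37.65383529663086, 60.59159851074219), 0.8706110715866089)
0.035 65 [370.51425604 325.71219865  52.46158714] ((370.33807373046875, 325.9684753417969), (14.193668365478516, 15.041238784790039), 2.5149738788604736)
[[ -1   0   1   1  -1   2   1   1   2  -3   1   0   0   1   1   2]
 [  3  -2   3   3   0   2   0   1  -2  -2   0  -1  -1   0  -1  -1]
 [  1   0   2  -3  -3   0   1   1  -1   2  13   1   2   1   0   3]
 [  1   4  -1   0   0  -2   2   0   0  12  14  13   2   2   2   3]
 [ -2   0   1   4  -1   3   1  11  13  10  14  14  10   2   1   0]
 [  1   0   1   1   2  -4  12  13  15  14  13  16  11   3   1   1]
 [  2  -1  -3   2   0  15  17  20  14  13  14  14   2   2   1   2]
 [ -1   4   2   2  15  50  52  52  16  14  14   1   1   0  -1   0]
 [ 20  19  20  18  51  52  54  52  17  19  17  18  16  -2   3   1]
 [ 17  18  22  22  56  60  57  54  22 910  19  16  16  14  14  14]
 [ 19  23  20  18  50  54  54  49  16  16  19  17  19  18  16  14]
 [ 19  20  18  24  17  18  17  16  16  17  17  15  17  18  17  16]
 [ 20  20  18  17  19  16  20  18  18  16  18  14  15  15  15  16]]
```

Run:
```python
from h import *
crop('top0',270,320,320,357,16,'c3')
```

```text
(no output)
```

View pics/c3.png

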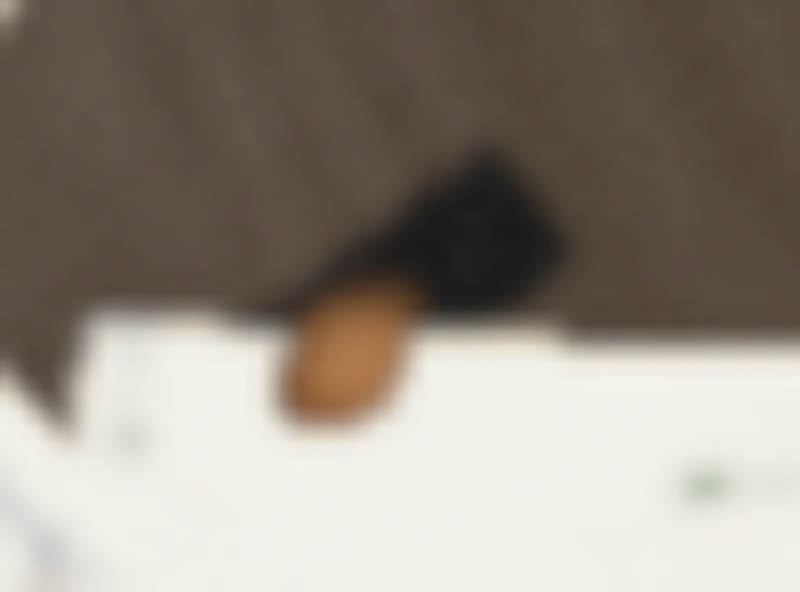

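Crop c3 shows the stamp foot running from about (525,195) down-left, with the knob at (345,350), so its long axis lies near 130°. Before moving I'll check the rib positions and obstacle clearances.

```bash
cat >> h.py <<'E'
def cloud(d):
    v,u=np.mgrid[0:480,0:640]; f=240/np.tan(np.radians(d['fovy'])/2); Z=d['depth']
    P=np.stack([(u-d['cx'])/f*Z,(v-d['cy'])/f*Z,Z],-1)@np.array(d['rotation']).T+d['origin']
    return P[(Z>0)]
def go(x,y,z,yaw=None):
    "needed: turn about tool z (rad) first, then shifts in mm in the turned tool axes; yaw = world angle of tool x, deg"
    s=r.get_state(); R=np.array(s['orientation']); p=np.array(s['eef_pos'])
    cur=np.degrees(np.arctan2(R[1,0],R[0,0])); yaw=cur if yaw is None else yaw
    t=-np.radians((yaw-cur+180)%360-180)
    a=np.radians(yaw); X=np.array([np.cos(a),np.sin(a)]); Y=np.array([np.sin(a),-np.cos(a)])
    D=np.array([x,y])-p[:2]*1000
    print('turn %.3f  dx %.1f dy %.1f dz %.1f'%(t,D@X,D@Y,p[2]*1000-z),' at',np.round(p*1000,1),'yaw %.1f'%cur,'q',np.round(s['q'],0),'t %.1f'%s['t'])
E
python3 - <<'E'
from h import *
d=load('top0'); P=cloud(d)*1000
def c1(x,y,z): return pt(d,180+(x+.5)/2.66-.5,145+(y+.5)/2.66-.5,z)[:2]*1000
print('two rib',(c1(653,97,.015)+c1(580,187,.015))/2,'well rib',(c1(165,290,.015)+c1(80,370,.015))/2,'well ctr',c1(163,382,.015))
e=pt(d,270+525.5/16-.5,320+195.5/16-.5,.012)[:2]*1000; print('foot end',e)
def near(n,c,h,rad):
    q=P[(P[:,2]>h)&(P[:,2]<400)]; D=np.hypot(*(q[:,:2]-c).T); q=q[D>rad]; D=D[D>rad]; i=np.argsort(D)[::40][:4]
    print(n,[(int(D[k]),*q[k].astype(int)) for k in i])
near('tape',(419,233),60,0); near('tape low',(419,233),8,42); near('large',(617,62),60,0); near('small',(667,126),60,0); near('roll',(501,171),60,0); near('stamp',(371,325),60,0);near('slot',(523,481),60,0);near('lid back',(645,316),60,0)
go(533,221,120,221)
E
```

```text
two rib [651.10573995  99.51953049] well rib [503.98032123 460.64149141] well ctr [466.59795009 429.34880742]
foot end [385.98697828 307.78808397]
tape [(50, np.int64(419), np.int64(182), np.int64(68)), (55, np.int64(399), np.int64(180), np.int64(69)), (60, np.int64(386), np.int64(182), np.int64(67)), (63, np.int64(426), np.int64(169), np.int64(61))]
tape low [(50, np.int64(368), np.int64(232), np.int64(15)), (52, np.int64(367), np.int64(223), np.int64(15)), (55, np.int64(365), np.int64(221), np.int64(14)), (56, np.int64(363), np.int64(223), np.int64(14))]
large [(97, np.int64(629), np.int64(-34), np.int64(60)), (101, np.int64(545), np.int64(-10), np.int64(127)), (103, np.int64(545), np.int64(-12), np.int64(132)), (104, np.int64(541), np.int64(-10), np.int64(131))]
small [(119, np.int64(726), np.int64(22), np.int64(60)), (123, np.int64(723), np.int64(15), np.int64(63)), (125, np.int64(729), np.int64(17), np.int64(74)), (127, np.int64(745), np.int64(25), np.int64(71))]
roll [(73, np.int64(427), np.int64(169), np.int64(61)), (86, np.int64(415), np.int64(182), np.int64(69)), (93, np.int64(408), np.int64(178), np.int64(65)), (96, np.int64(404), np.int64(167), np.int64(61))]
stamp [(2, np.int64(369), np.int64(326), np.int64(60)), (146, np.int64(378), np.int64(178), np.int64(68)), (150, np.int64(406), np.int64(178), np.int64(66)), (154, np.int64(372), np.int64(170), np.int64(61))]
slot [(217, np.int64(369), np.int64(326), np.int64(60)), (262, np.int64(260), np.int64(501), np.int64(371)), (263, np.int64(260), np.int64(495), np.int64(391)), (263, np.int64(260), np.int64(501), np.int64(361))]
lid back [(140, np.int64(764), np.int64(241), np.int64(134)), (151, np.int64(771), np.int64(233), np.int64(144)), (160, np.int64(778), np.int64(226), np.int64(141)), (164, np.int64(786), np.int64(231), np.int64(77))]
turn -1.133  dx -49.5 dy -415.7 dz 129.6  at [222.9 502.2 249.6] yaw 156.1 q [ 58.  19. -11.  60.   0.  82.] t 0.1
```

```bash
python3 -m crank '[[0,0,0,-0.1133],[0,0,0,-0.1133],[0,0,0,-0.1133],[0,0,0,-0.1133],[0,0,0,-0.1133]]' 0.75 20
python3 -m crank '[[0,0,0,-0.1133],[0,0,0,-0.1133],[0,0,0,-0.1133],[0,0,0,-0.1133],[0,0,0,-0.1133]]' >/dev/null
python3 -m crank '[[-3,-27,8,0],[-3,-28,8,0],[-3,-28,8,0],[-3,-28,8,0],[-3,-28,8,0]]' >/dev/null
python3 -m crank '[[-3,-27,8,0],[-3,-28,8,0],[-3,-28,8,0],[-3,-28,8,0],[-3,-28,8,0]]' >/dev/null
python3 -m crank '[[-4,-28,10,0],[-4,-28,10,0],[-4,-28,10,0],[-4,-28,10,0],[-4,-28,10,0]]'
python3 -c "
from h import *
print(r.tcp_to_tips,r.get_state()['opening']); go(533,221,49,221)
snap('scene','s1'); crop('s1',240,160,440,310,4,'s1c')"
```

```text
t: 0.52
eef_pos: [0.223, 0.5024, 0.2498]
orientation: [[-0.988, -0.154, -0.001], [-0.154, 0.988, -0.001], [0.001, -0.001, -1.0]]
force: [0.0, -0.4, -0.1]
opening: 0.749
finger_force: 0.0
t: 2.18
eef_pos: [0.5356, 0.2187, 0.1194]
orientation: [[-0.755, -0.656, -0.001], [-0.656, 0.755, -0.0], [0.001, 0.0, -1.0]]
force: [-0.2, -0.3, 0.2]
opening: 0.754
finger_force: 0.0
0.019 0.7535709488513357
turn -0.001  dx 0.5 dy 3.4 dz 70.4  at [535.6 218.7 119.4] yaw -139.0 q [ 15.  28. -17.  45.   0. -26.] t 2.2
```

View pics/s1c.png

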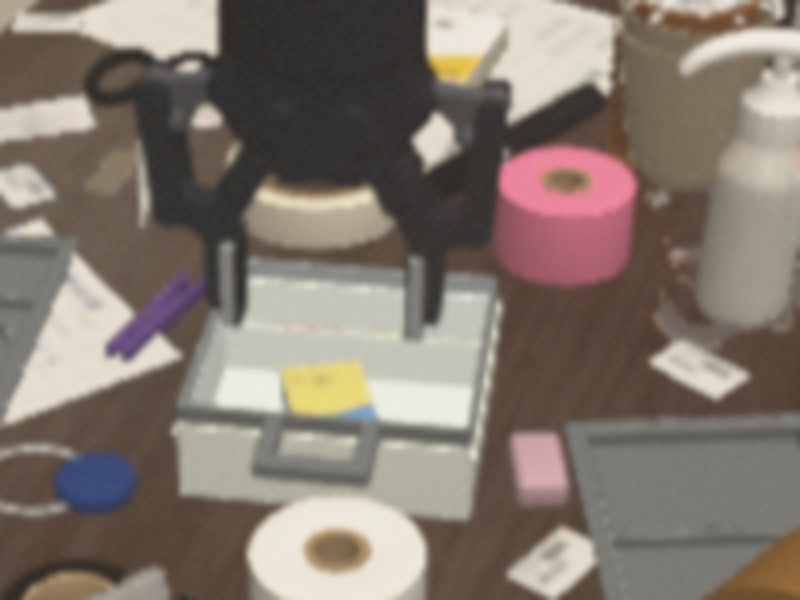

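The crop shows the open gripper above the case, with fingertips at (232,318) and (414,338) in the crop. The handle is at (315,450). Next: the tip height at this opening.

```bash
python3 -c "
from h import *
d=load('s1')
for z in (.095,.100,.105,.110,.115,.12): print(z,[np.round(pt(d,240+a/4,160+b/4,z)[:2]*1000) for a,b in((230,320),(414,338))])
go(533,221,49,221)"
```

```text
0.095 [array([519., 257.]), array([565., 199.])]
0.1 [array([514., 251.]), array([560., 193.])]
0.105 [array([510., 245.]), array([555., 188.])]
0.11 [array([505., 238.]), array([550., 182.])]
0.115 [array([501., 232.]), array([545., 177.])]
0.12 [array([496., 226.]), array([540., 171.])]
turn -0.005  dx 0.8 dy 8.4 dz 68.7  at [539.1 215.2 117.7] yaw -139.3 q [ 15.  29. -17.  45.  -0. -26.] t 2.2
```

```bash
python3 -m crank '[[1,4,0,0.005],[0,4,10,0],[0,0,18,0],[0,0,20,0],[0,0,14,0]]' >/dev/null
python3 -m crank '[[0,0,7,0],[0,0,0,0],[0,0,0,0],[0,0,0,0],[0,0,0,0]]' 
python3 -c "
from h import *
go(533,221,48,221)
snap('scene','s2'); crop('s2',260,180,410,292,5.3,'s2c')"
```

```text
t: 3.07
eef_pos: [0.5297, 0.2258, 0.0524]
orientation: [[-0.758, -0.652, 0.002], [-0.652, 0.758, 0.001], [-0.002, -0.001, -1.0]]
force: [0.5, 0.4, -0.4]
opening: 0.749
finger_force: 0.0
turn -0.005  dx 0.7 dy -5.8 dz 4.4  at [529.7 225.8  52.4] yaw -139.3 q [ 16.  33. -21.  36.   0. -25.] t 3.1
```

View pics/s2c.png

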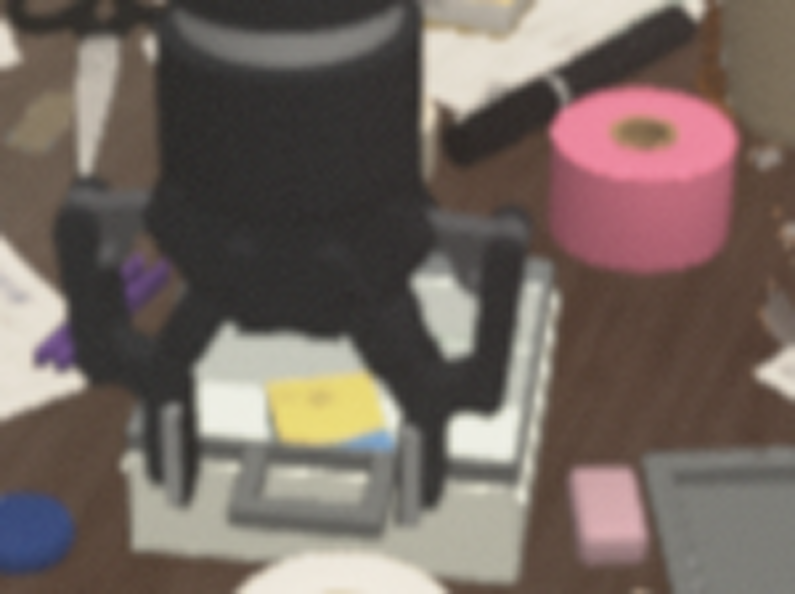

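Handle at crop (315,490); the fingers sit either side but about 6 mm too far along +y, as measured. I'll correct and close.

```bash
python3 -m crank '[[0,-3,2,0],[1,-3,2,0],[0,0,0,0],[0,0,0,0],[0,0,0,0]]' 
python3 -m crank '[[0,0,0,0],[0,0,0,0],[0,0,0,0],[0,0,0,0],[0,0,0,0]]' 0.4 25
python3 -m crank '[[0,0,0,0],[0,0,0,0],[0,0,0,0],[0,0,0,0],[0,0,0,0]]' 
python3 -c "
from h import *
go(533,221,48,221)
p=np.array(r.get_state()['eef_pos'])*1000
# arc plan in tool axes (tool x = -case x), cumulative then increments per row
n=30; th=np.linspace(0,1.72,n+1); a0=np.arctan2(5,138); R=138.1
X=-(R*np.cos(a0)-R*np.cos(a0+th)); Z=-(R*np.sin(a0+th)-R*np.sin(a0))
inc=np.diff(np.c_[X,Z],axis=0); print(np.round(inc,1).tolist(), X[-1],Z[-1])"
```

```text
t: 3.53
eef_pos: [0.5322, 0.2199, 0.0472]
orientation: [[-0.758, -0.652, -0.0], [-0.652, 0.758, 0.0], [0.0, 0.0, -1.0]]
force: [-0.1, 0.5, 0.1]
opening: 0.751
finger_force: 0.0
t: 3.95
eef_pos: [0.5314, 0.221, 0.0476]
orientation: [[-0.758, -0.652, -0.001], [-0.652, 0.758, 0.002], [-0.0, 0.002, -1.0]]
force: [-3.8, 2.6, 5.9]
opening: 0.555
finger_force: 26.6
t: 4.37
eef_pos: [0.5314, 0.2209, 0.0476]
orientation: [[-0.758, -0.652, -0.001], [-0.652, 0.758, 0.002], [-0.0, 0.002, -1.0]]
force: [-3.4, 2.2, 5.3]
opening: 0.558
finger_force: 26.6
turn -0.005  dx -1.3 dy -1.0 dz -0.4  at [531.4 220.9  47.6] yaw -139.3 q [ 15.  33. -21.  36.   0. -26.] t 4.4
[[-0.5, -7.9], [-1.0, -7.9], [-1.4, -7.8], [-1.9, -7.7], [-2.3, -7.6], [-2.7, -7.4], [-3.1, -7.3], [-3.6, -7.1], [-4.0, -6.9], [-4.3, -6.6], [-4.7, -6.4], [-5.1, -6.1], [-5.4, -5.8], [-5.7, -5.5], [-6.0, -5.1], [-6.3, -4.8], [-6.6, -4.4], [-6.8, -4.0], [-7.0, -3.6], [-7.2, -3.2], [-7.4, -2.8], [-7.6, -2.4], [-7.7, -1.9], [-7.8, -1.5], [-7.8, -1.0], [-7.9, -0.6], [-7.9, -0.1], [-7.9, 0.3], [-7.9, 0.8], [-7.8, 1.2]] -163.46943146105937 -130.7324800552743
```

```bash
python3 -m crank '[[-0.5,0,-8,0],[-1,0,-8,0],[-1.4,0,-8,0],[-1.9,0,-7.7,0],[-2.3,0,-7.6,0]]' 
python3 -m crank '[[-2.7,0,-7.4,0],[-3.1,0,-7.3,0],[-3.6,0,-7.1,0],[-4,0,-6.9,0],[-4.3,0,-6.6,0]]' 
python3 -m crank '[[-4.7,0,-6.4,0],[-5.1,0,-6.1,0],[-5.4,0,-5.8,0],[-5.7,0,-5.5,0],[-6,0,-5.1,0]]'
python3 -c "
from h import *
snap('scene','s3'); crop('s3',240,130,440,280,4,'s3c')"
```

```text
t: 4.78
eef_pos: [0.5371, 0.2258, 0.0871]
orientation: [[-0.758, -0.653, -0.001], [-0.653, 0.758, 0.002], [-0.0, 0.002, -1.0]]
force: [-0.6, 5.6, -3.7]
opening: 0.555
finger_force: 26.3
t: 5.2
eef_pos: [0.5503, 0.2372, 0.1221]
orientation: [[-0.758, -0.653, -0.002], [-0.653, 0.758, 0.001], [0.0, 0.002, -1.0]]
force: [-0.8, 6.9, -5.4]
opening: 0.557
finger_force: 26.5
t: 5.62
eef_pos: [0.5704, 0.2543, 0.1507]
orientation: [[-0.758, -0.652, -0.003], [-0.652, 0.758, 0.0], [0.002, 0.002, -1.0]]
force: [-2.2, 3.8, -4.6]
opening: 0.555
finger_force: 26.5
```

View pics/s3c.png

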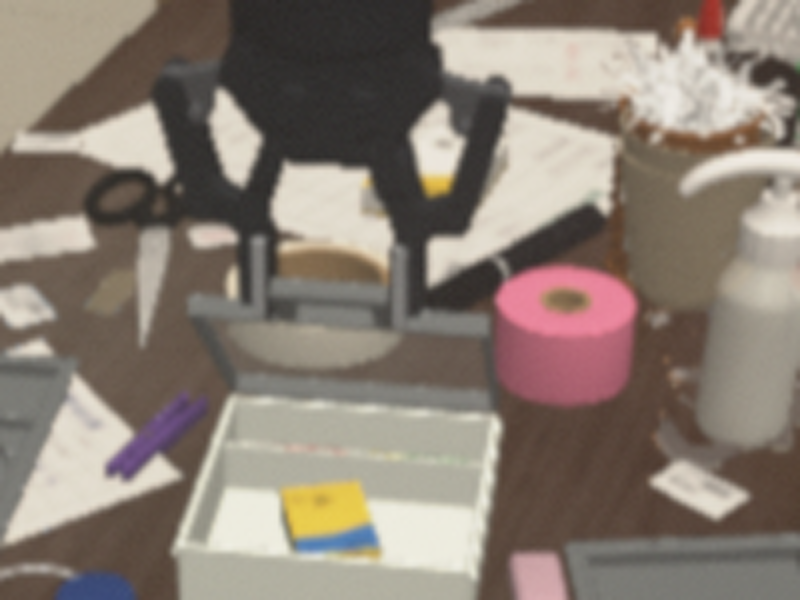

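The lid is lifting with the handle pivoting between the pads, at about 50°. I'll continue the arc past the balance point.

```bash
python3 -m crank '[[-6.3,0,-4.8,0],[-6.6,0,-4.4,0],[-6.8,0,-4,0],[-7,0,-3.6,0],[-7.2,0,-3.2,0]]' 
python3 -m crank '[[-7.4,0,-2.8,0],[-7.6,0,-2.4,0],[-7.7,0,-1.9,0],[-7.8,0,-1.5,0],[-7.8,0,-1,0]]' 
python3 -m crank '[[-7.9,0,-0.6,0],[-7.9,0,-0.1,0],[-7.9,0,0.3,0],[-7.9,0,0.8,0],[-7.8,0,1.2,0]]'
python3 -m crank '[[-4,0,1,0],[0,0,0,0],[0,0,0,0],[0,0,0,0],[0,0,0,0]]'
python3 -c "
from h import *
snap('scene','s4'); crop('s4',240,80,440,230,4,'s4c')"
```

```text
t: 6.08
eef_pos: [0.5962, 0.2764, 0.1711]
orientation: [[-0.758, -0.652, -0.003], [-0.652, 0.758, -0.0], [0.002, 0.001, -1.0]]
force: [-5.1, 3.8, -0.7]
opening: 0.554
finger_force: 28.0
t: 6.5
eef_pos: [0.6256, 0.3015, 0.1813]
orientation: [[-0.758, -0.652, -0.001], [-0.652, 0.758, 0.0], [0.001, 0.001, -1.0]]
force: [-6.0, 2.2, 1.7]
opening: 0.55
finger_force: 28.4
t: 6.92
eef_pos: [0.6562, 0.3277, 0.1807]
orientation: [[-0.758, -0.653, 0.001], [-0.652, 0.758, 0.001], [-0.001, 0.0, -1.0]]
force: [-5.0, 3.8, 4.3]
opening: 0.556
finger_force: 27.8
t: 7.33
eef_pos: [0.6595, 0.3304, 0.1799]
orientation: [[-0.758, -0.653, 0.002], [-0.653, 0.758, 0.002], [-0.003, 0.0, -1.0]]
force: [-3.7, 3.9, 4.1]
opening: 0.549
finger_force: 27.7
```

View pics/s4c.png

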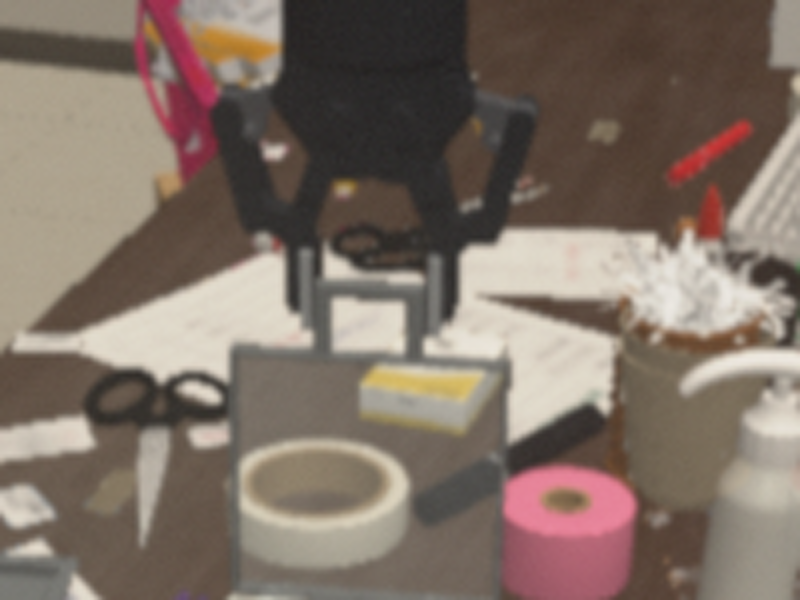

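The lid stands past vertical, at about 1.75 rad from the TCP travel. I'll release and lift clear.

```bash
python3 -m crank '[[0,0,0,0],[0,0,0,0],[0,0,0,0],[0,0,0,0],[0,0,0,0]]' 0.75 
python3 -m crank '[[0,0,0,0],[0,0,-5,0],[0,0,-15,0],[0,0,-20,0],[0,0,-20,0]]'
python3 -m crank '[[20,0,0,0],[35,0,0,0],[35,0,0,0],[35,0,0,0],[20,0,0,0]]'
python3 -m crank '[[20,0,0,0],[20,0,0,0],[0,0,0,0],[0,0,0,0],[0,0,0,0]]'
python3 -c "
from h import *
snap('top','t5'); crop('t5',240,130,440,280,4,'t5c'); go(582,269,100,221)"
```

```text
t: 7.8
eef_pos: [0.6594, 0.3288, 0.1778]
orientation: [[-0.759, -0.652, 0.0], [-0.652, 0.759, -0.001], [-0.0, -0.001, -1.0]]
force: [0.2, -0.5, -0.5]
opening: 0.747
finger_force: 0.0
t: 8.22
eef_pos: [0.6587, 0.3289, 0.2382]
orientation: [[-0.758, -0.652, -0.001], [-0.652, 0.758, -0.001], [0.001, 0.0, -1.0]]
force: [0.4, -0.5, 0.1]
opening: 0.752
finger_force: 0.0
t: 8.63
eef_pos: [0.5463, 0.2328, 0.2382]
orientation: [[-0.759, -0.652, -0.001], [-0.652, 0.759, -0.001], [0.002, -0.0, -1.0]]
force: [0.2, 0.4, -0.8]
opening: 0.746
finger_force: 0.0
t: 9.05
eef_pos: [0.5197, 0.2089, 0.2384]
orientation: [[-0.758, -0.652, 0.002], [-0.652, 0.758, 0.001], [-0.002, -0.001, -1.0]]
force: [-0.5, 0.5, -0.4]
opening: 0.752
finger_force: 0.0
turn -0.005  dx -86.3 dy 4.4 dz 138.2  at [519.7 209.1 238.2] yaw -139.3 q [ 14.  20. -11.  59.   0. -26.] t 9.1
```

View pics/t5c.png

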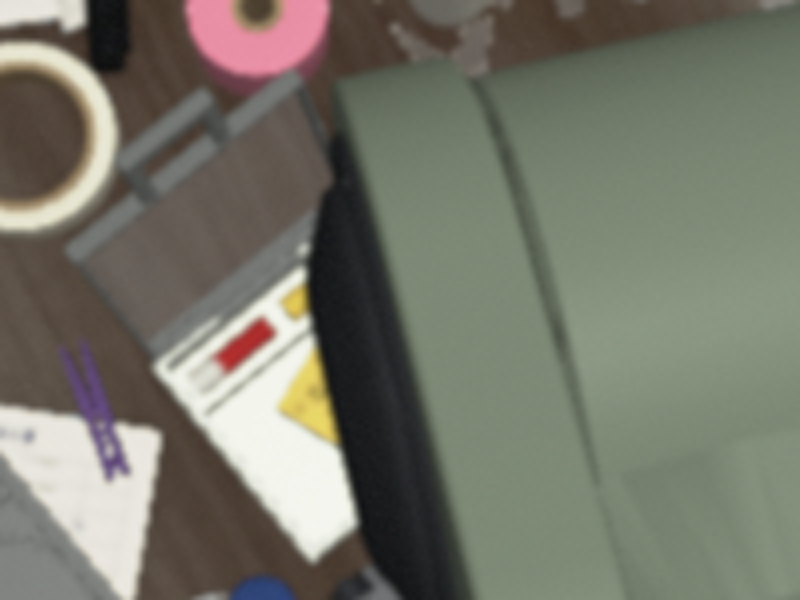

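The lid stays open and the carton's left corner is where it was. Now for the carton.

```bash
python3 -m crank '[[0,0,10,-0.062],[0,0,20,-0.062],[0,0,20,-0.062],[0,0,20,-0.062],[0,0,20,-0.062]]' 0.6 40 >/dev/null
python3 -m crank '[[0,0,10,0],[0,0,0,0],[0,0,0,0],[0,0,0,0],[0,0,0,0]]' 
python3 -c "
from h import *
go(582,269,100,238.5)"
```

```text
t: 9.93
eef_pos: [0.5199, 0.2089, 0.1391]
orientation: [[-0.524, -0.852, 0.002], [-0.852, 0.524, 0.001], [-0.002, -0.002, -1.0]]
force: [0.8, 0.3, 0.3]
opening: 0.6
finger_force: 0.0
turn -0.001  dx -83.7 dy -21.6 dz 39.1  at [519.9 208.9 139.1] yaw -121.6 q [ 14.  25. -19.  46.   0. -44.] t 9.9
```

```bash
python3 -m crank '[[-15,-4,8,0],[-20,-5,8,0],[-20,-5,8,0],[-20,-5,8,0],[-9,-2.5,7,0]]' >/dev/null
python3 -m crank '[[0,0,10,0],[0,0,10,0],[0,0,10,0],[0,0,0,0],[0,0,0,0]]' 
python3 -c "
from h import *
go(582,269,30,238.5); snap('scene','s6'); crop('s6',270,180,390,270,6.6,'s6c')"
```

```text
t: 10.77
eef_pos: [0.5797, 0.268, 0.0679]
orientation: [[-0.524, -0.852, -0.002], [-0.852, 0.524, -0.001], [0.002, 0.002, -1.0]]
force: [0.1, 0.7, 0.2]
opening: 0.599
finger_force: 0.0
turn -0.001  dx -2.0 dy -1.4 dz 37.9  at [579.7 268.   67.9] yaw -121.6 q [ 18.  37.  -9.  44.  -0. -40.] t 10.8
```

View pics/s6c.png

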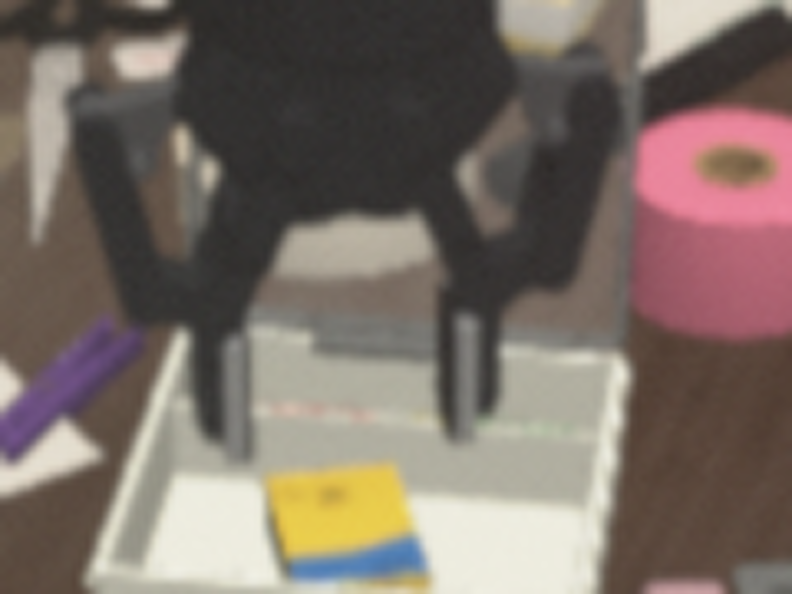

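The fingers straddle the carton (crop centre (345,520)). I'll descend and grip.

```bash
python3 -m crank '[[-2,-1.5,5,0],[0,0,12,0],[0,0,12,0],[0,0,8,0],[0,0,0,0]]' 
python3 -m crank '[[0,0,0,0],[0,0,0,0],[0,0,0,0],[0,0,0,0],[0,0,0,0]]' 0.25 30
python3 -m crank '[[0,0,0,0],[0,0,0,0],[0,0,0,0],[0,0,0,0],[0,0,0,0]]' 
python3 -c "
from h import *
go(670,126.7,100,232); snap('scene','s7'); crop('s7',270,180,390,270,6.6,'s7c')"
```

```text
t: 11.23
eef_pos: [0.5813, 0.2691, 0.0288]
orientation: [[-0.523, -0.852, -0.004], [-0.852, 0.523, -0.001], [0.004, 0.003, -1.0]]
force: [-0.4, 0.3, -0.5]
opening: 0.605
finger_force: 0.0
t: 11.65
eef_pos: [0.5837, 0.2699, 0.0322]
orientation: [[-0.523, -0.852, 0.001], [-0.852, 0.523, 0.0], [-0.001, -0.001, -1.0]]
force: [-0.0, -0.5, -0.9]
opening: 0.415
finger_force: 31.5
t: 12.07
eef_pos: [0.5834, 0.2698, 0.0318]
orientation: [[-0.523, -0.852, 0.0], [-0.852, 0.523, 0.0], [-0.0, -0.0, -1.0]]
force: [-0.3, -0.5, -0.7]
opening: 0.409
finger_force: 31.5
turn 0.113  dx 59.4 dy -156.4 dz -68.2  at [583.4 269.8  31.8] yaw -121.5 q [ 18.  40. -10.  40.   0. -40.] t 12.1
```

View pics/s7c.png

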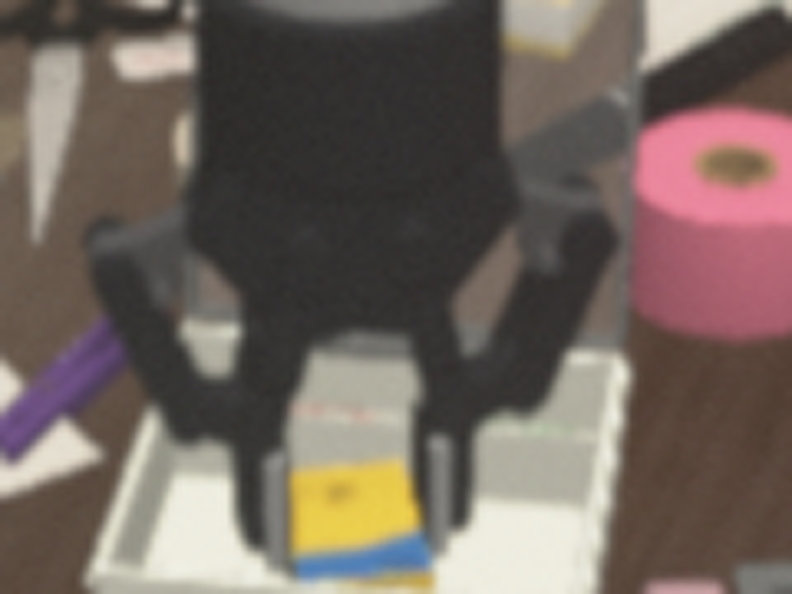

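The carton is held (35 mm opening). I'll lift and carry it to tray_two.

```bash
python3 -m crank '[[0,0,-8,0],[0,0,-15,0],[0,0,-17,0],[0,0,-18,0],[0,0,-12,0]]' 
python3 -m crank '[[0,0,0,0.056],[0,0,0,0.057],[6,-16,0,0],[9,-24,0,0],[10,-27,0,0]]'  >/dev/null
python3 -m crank '[[10,-27,0,0],[10,-27,0,0],[9,-24,0,0],[5,-12,0,0],[0,0,0,0]]' >/dev/null
python3 -m crank '[[0,0,0,0],[0,0,0,0],[0,0,0,0],[0,0,0,0],[0,0,0,0]]' 
python3 -c "
from h import *
go(670,126.7,39,232)"
```

```text
t: 12.53
eef_pos: [0.5841, 0.2701, 0.1041]
orientation: [[-0.523, -0.852, 0.002], [-0.852, 0.523, 0.001], [-0.002, -0.001, -1.0]]
force: [0.0, 0.6, 0.1]
opening: 0.411
finger_force: 31.5
t: 13.78
eef_pos: [0.6702, 0.1278, 0.1019]
orientation: [[-0.615, -0.789, -0.0], [-0.789, 0.615, 0.0], [0.0, 0.0, -1.0]]
force: [0.4, -0.3, -1.0]
opening: 0.407
finger_force: 31.5
turn 0.001  dx 1.0 dy -0.5 dz 62.9  at [670.2 127.8 101.9] yaw -127.9 q [  5.  39.   0.  51.   0. -47.] t 13.8
```

```bash
python3 -m crank '[[1,0,8,0],[0,0,16,0],[0,0,17,0],[0,0,15,0],[0,0,6,0]]' 
python3 -m crank '[[0,0,2,0],[0,0,0,0],[0,0,0,0],[0,0,0,0],[0,0,0,0]]' 
python3 -c "
from h import *
go(670,126.7,35,232); snap('scene','s8'); crop('s8',330,190,480,302,5.3,'s8c')"
```

```text
t: 14.2
eef_pos: [0.6681, 0.126, 0.0368]
orientation: [[-0.616, -0.788, -0.004], [-0.788, 0.616, -0.0], [0.003, 0.003, -1.0]]
force: [-1.0, 0.3, 0.7]
opening: 0.409
finger_force: 31.5
t: 14.62
eef_pos: [0.6709, 0.1259, 0.0389]
orientation: [[-0.616, -0.788, 0.002], [-0.788, 0.616, 0.0], [-0.001, -0.001, -1.0]]
force: [-0.3, 0.4, 0.0]
opening: 0.414
finger_force: 31.5
turn -0.000  dx -0.1 dy 1.2 dz 3.9  at [670.9 125.9  38.9] yaw -128.0 q [  4.  43.  -3.  44.  -0. -48.] t 14.6
```

View pics/s8c.png

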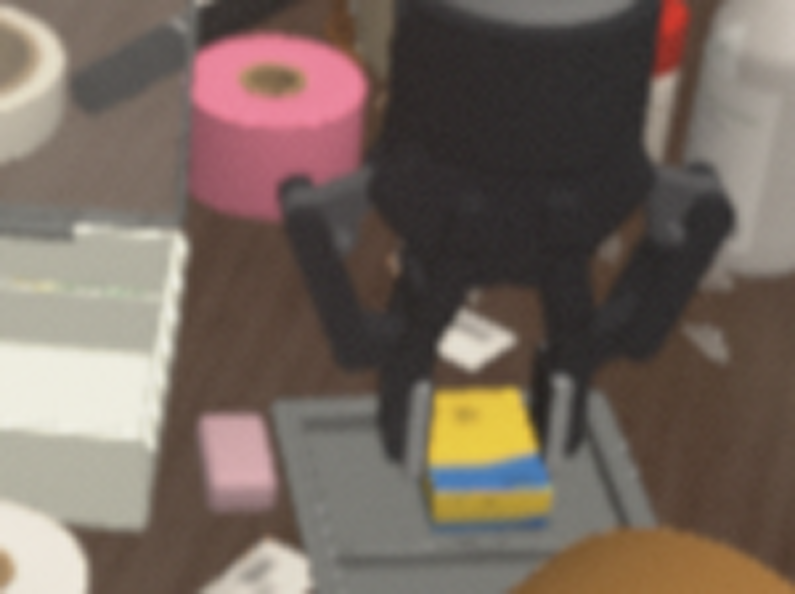

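The carton is centred over the smaller compartment. I'll lower 4 mm, release, rise and head for the tape.

```bash
python3 -m crank '[[0,0,2,0],[0,0,2,0],[0,0,0,0],[0,0,0,0],[0,0,0,0]]' 
python3 -m crank '[[0,0,0,0],[0,0,0,0],[0,0,0,0],[0,0,0,0],[0,0,0,0]]' 0.6
python3 -m crank '[[0,0,-8,0],[0,0,-15,0],[0,0,-20,0],[0,0,-20,0],[0,0,-15,0]]' 
python3 -c "
from h import *
go(419,233,100,221)"
```

```text
t: 15.08
eef_pos: [0.6704, 0.1259, 0.0342]
orientation: [[-0.616, -0.788, 0.001], [-0.788, 0.616, 0.0], [-0.001, -0.001, -1.0]]
force: [-0.0, -0.6, 2.6]
opening: 0.408
finger_force: 31.9
t: 15.5
eef_pos: [0.6699, 0.1259, 0.0335]
orientation: [[-0.616, -0.788, -0.0], [-0.788, 0.616, -0.0], [0.0, 0.0, -1.0]]
force: [-0.2, -0.7, 0.7]
opening: 0.601
finger_force: 0.0
t: 15.92
eef_pos: [0.6707, 0.1259, 0.1141]
orientation: [[-0.616, -0.788, 0.002], [-0.788, 0.616, 0.0], [-0.001, -0.001, -1.0]]
force: [1.2, 0.1, -0.4]
opening: 0.597
finger_force: 0.0
turn 0.192  dx 119.7 dy 245.9 dz 14.1  at [670.7 125.9 114.1] yaw -128.0 q [  4.  39.   1.  52.  -0. -48.] t 15.9
```

```bash
python3 -m crank '[[0,0,0,0.096],[0,0,0,0.096],[8,16,0,0],[14,28,0,0],[16,33,0,0]]' 0.85 30 >/dev/null
python3 -m crank '[[16,33,0,0],[16,33,0,0],[16,33,0,0],[16,33,0,0],[12,24,0,0]]' >/dev/null
python3 -m crank '[[6,13,0,0],[0,0,0,0],[0,0,0,0],[0,0,0,0],[0,0,0,0]]' 
python3 -c "
from h import *
go(419,233,30,221); d=snap('top','t9'); crop('t9',300,280,400,355,8,'t9c')
q=d['img']; print(0)"
```

```text
t: 17.17
eef_pos: [0.4201, 0.2327, 0.1121]
orientation: [[-0.756, -0.655, 0.002], [-0.655, 0.756, 0.0], [-0.001, -0.001, -1.0]]
force: [1.0, 0.5, -0.4]
opening: 0.849
finger_force: 0.0
turn -0.002  dx 0.6 dy 1.0 dz 82.1  at [420.1 232.7 112.1] yaw -139.1 q [ 20.  20. -32.  38.  -0. -21.] t 17.2
0
```

View pics/t9c.png

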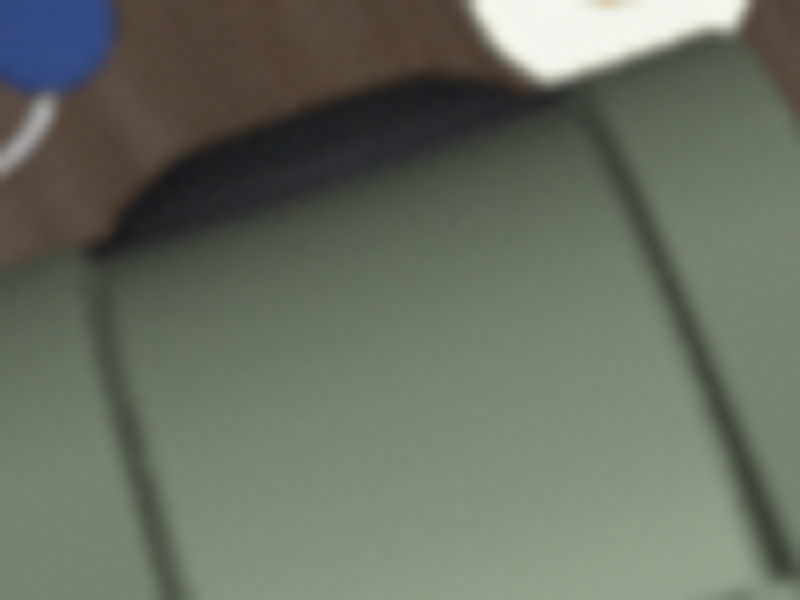

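The arm hides the tape in that view, and that was my last picture. From here I'll refine positions numerically with depth from the first picture.

Run:
```python
from h import *
P=cloud(load('top0'))*1000
for n,c,rad,lo,hi in(('tape',(419,233),40,12,26),('roll',(501,171),45,30,50),('knob',(371,325),22,35,75)):
    Q=P[(np.hypot(P[:,0]-c[0],P[:,1]-c[1])<rad)&(P[:,2]>lo)&(P[:,2]<hi)]
    (cc,rr)=cv2.minEnclosingCircle(Q[:,:2].astype(np.float32)); print(n,len(Q),np.round(Q.mean(0),1),np.round(cc,1),round(rr,1),'med z',np.median(Q[:,2]),'rect',np.round([Q[:,:2].min(0),Q[:,:2].max(0)],0).tolist())
Q=cloud(load('scene0'))*1000
Q=Q[(np.hypot(Q[:,0]-371,Q[:,1]-325)<30)&(Q[:,2]>25)]; print('knob scene',len(Q),np.round(Q.mean(0),1),np.round([Q.min(0),Q.max(0)]).tolist())
```

```text
tape 434 [419.  233.2  19.3] [418.5 233.7] 28.7 med z 19.235731118835417 rect [[392.0, 205.0], [447.0, 261.0]]
roll 978 [501.6 171.2  41.1] [504.6 175.3] 39.4 med z 41.13467009334215 rect [[468.0, 138.0], [538.0, 210.0]]
knob 65 [370.5 325.7  52.5] [369.9 325.8] 8.9 med z 52.415269429955224 rect [[363.0, 319.0], [378.0, 333.0]]
knob scene 151 [366.8 322.9  42.9] [[361.0, 318.0, 25.0], [375.0, 333.0, 55.0]]
```

```bash
python3 -m crank '[[0,0,8,0],[0,1,15,0],[0,0,18,0],[0,0,18,0],[0,0,15,0]]' >/dev/null
python3 -m crank '[[0,0,9,0],[0,0,2,0],[0,0,0,0],[0,0,0,0],[0,0,0,0]]' 
python3 -c "
from h import *
go(419,233,26,221)"
```

```text
t: 18.05
eef_pos: [0.4183, 0.2339, 0.0275]
orientation: [[-0.755, -0.656, 0.001], [-0.656, 0.755, 0.0], [-0.001, -0.001, -1.0]]
force: [-0.8, -0.3, 0.4]
opening: 0.851
finger_force: 0.0
turn -0.000  dx 0.0 dy -1.1 dz 1.5  at [418.3 233.9  27.5] yaw -139.0 q [ 20.  28. -37.  26.  -0. -21.] t 18.1
```

```bash
python3 -m crank '[[0,-1,0.5,0],[0,0,0,0],[0,0,0,0],[0,0,0,0],[0,0,0,0]]' 0.5 35
python3 -m crank '[[0,0,0,0],[0,0,0,0],[0,0,0,0],[0,0,0,0],[0,0,0,0]]' >/dev/null
python3 -m crank '[[0,0,-8,0],[0,0,-18,0],[0,0,-25,0],[0,0,-25,0],[0,0,-15,0]]' 
python3 -c "
from h import *
go(619.5,62,115,232)"
```

```text
t: 18.47
eef_pos: [0.419, 0.233, 0.0274]
orientation: [[-0.755, -0.656, 0.002], [-0.656, 0.755, 0.0], [-0.002, -0.001, -1.0]]
force: [-0.4, -0.8, 5.9]
opening: 0.634
finger_force: 35.6
t: 19.3
eef_pos: [0.419, 0.2333, 0.1202]
orientation: [[-0.755, -0.656, 0.003], [-0.656, 0.755, 0.001], [-0.003, -0.001, -1.0]]
force: [-0.5, 0.6, -0.4]
opening: 0.628
finger_force: 37.1
turn -0.192  dx 11.5 dy -263.4 dz 5.2  at [419.  233.3 120.2] yaw -139.0 q [ 20.  19. -32.  39.   0. -21.] t 19.3
```

Run:
```python
from h import *
d=snap('scene','s10'); P=cloud(d)*1000
D=np.hypot(P[:,0]-419,P[:,1]-233)
for lo,hi in((-5,5),(5,12),(12,25),(80,90),(90,95),(95,100),(100,105),(105,110),(110,115),(115,120)):
    Q=P[(D<60)&(P[:,2]>lo)&(P[:,2]<hi)]; 
    if len(Q): 
        a=np.radians(221); X=(Q[:,:2]-[419,233])@[np.cos(a),np.sin(a)]; Y=(Q[:,:2]-[419,233])@[np.sin(a),-np.cos(a)]
        print(lo,hi,len(Q),'toolx',X.min().round(),X.max().round(),'tooly',Y.min().round(),Y.max().round())
```

```text
-5 5 1237 toolx -59.0 50.0 tooly -55.0 60.0
5 12 2 toolx 25.0 27.0 tooly 51.0 52.0
12 25 71 toolx 20.0 50.0 tooly 20.0 55.0
90 95 85 toolx -19.0 29.0 tooly -28.0 27.0
95 100 155 toolx -20.0 29.0 tooly -28.0 26.0
100 105 159 toolx -20.0 30.0 tooly -33.0 28.0
105 110 273 toolx -30.0 29.0 tooly -33.0 32.0
110 115 376 toolx -28.0 29.0 tooly -39.0 40.0
115 120 73 toolx -10.0 13.0 tooly -41.0 40.0
```

Tape is held, centred. I'll carry it to the larger compartment.

```bash
python3 -m crank '[[0,0,-5,-0.096],[0,0,-5,-0.096],[0.5,-15,0,0],[1,-27,0,0],[1.5,-33,0,0]]' >/dev/null
python3 -m crank '[[1.5,-33,0,0],[1.5,-33,0,0],[1.5,-33,0,0],[1.5,-33,0,0],[1.5,-30,0,0]]' >/dev/null
python3 -m crank '[[1,-20,0,0],[0,-6,0,0],[0,0,0,0],[0,0,0,0],[0,0,0,0]]' >/dev/null
python3 -m crank '[[0,0,0,0],[0,0,15,0],[0,0,15,0],[0,0,10,0],[0,0,0,0]]' 
python3 -c "
from h import *
go(619.5,62,37,232)
# carton check
P=cloud(snap('top','t11'))*1000
Q=P[(np.hypot(P[:,0]-670,P[:,1]-127)<45)&(P[:,2]>20)&(P[:,2]<35)]; print(len(Q)); print(cv2.minAreaRect(Q[:,:2].astype(np.float32)),np.median(Q[:,2])) if len(Q)>5 else 0"
```

```text
t: 21.02
eef_pos: [0.616, 0.0626, 0.0851]
orientation: [[-0.615, -0.788, -0.004], [-0.788, 0.615, 0.0], [0.003, 0.004, -1.0]]
force: [0.1, 0.5, -1.3]
opening: 0.631
finger_force: 37.1
turn 0.001  dx -1.7 dy -3.2 dz 48.1  at [616.   62.6  85.1] yaw -128.0 q [ -1.  34. -12.  44.   0. -53.] t 21.0
513
((685.4568481445312, 123.28349304199219), (68.70685577392578, 61.204071044921875), 50.80747985839844) 25.944375582579337
```

```bash
python3 -m crank '[[-1,-2,8,0],[0,0,14,0],[0,0,14,0],[0,0,8,0],[0,0,2,0]]' 
python3 -m crank '[[0,0,1,0],[0,0,0,0],[0,0,0,0],[0,0,0,0],[0,0,0,0]]' 
python3 -c "
from h import *
go(619.5,62,36.5,232)"
```

```text
t: 21.48
eef_pos: [0.6197, 0.0614, 0.04]
orientation: [[-0.616, -0.788, -0.002], [-0.788, 0.616, 0.0], [0.001, 0.001, -1.0]]
force: [-0.2, -0.2, -0.8]
opening: 0.633
finger_force: 37.1
t: 21.9
eef_pos: [0.621, 0.0614, 0.0409]
orientation: [[-0.616, -0.788, 0.001], [-0.788, 0.616, -0.0], [-0.001, -0.001, -1.0]]
force: [0.2, 0.1, -0.4]
opening: 0.633
finger_force: 37.1
turn -0.000  dx 0.4 dy 1.5 dz 4.4  at [621.   61.4  40.9] yaw -128.0 q [ -1.  38. -13.  39.   0. -53.] t 21.9
```

```bash
python3 -m crank '[[0,0,2,0],[0,0,2,0],[0,0,0.5,0],[0,0,0,0],[0,0,0,0]]' 
python3 -m crank '[[0,0,0,0],[0,0,0,0],[0,0,0,0],[0,0,0,0],[0,0,0,0]]' 0.74
python3 -m crank '[[0,0,-6,0],[0,0,-15,0],[0,0,-22,0],[0,0,-22,0],[0,0,-15,0]]' 
python3 -c "
from h import *
go(501.5,171.2,115,221)"
```

```text
t: 22.32
eef_pos: [0.6207, 0.0614, 0.0364]
orientation: [[-0.616, -0.788, 0.001], [-0.788, 0.616, -0.0], [-0.0, -0.001, -1.0]]
force: [-1.9, -0.4, 5.1]
opening: 0.632
finger_force: 37.7
t: 22.73
eef_pos: [0.6203, 0.0614, 0.0355]
orientation: [[-0.616, -0.788, -0.0], [-0.788, 0.616, -0.0], [0.0, 0.0, -1.0]]
force: [0.4, -0.2, 0.3]
opening: 0.739
finger_force: 0.0
t: 23.15
eef_pos: [0.6212, 0.0614, 0.1181]
orientation: [[-0.616, -0.788, 0.002], [-0.788, 0.616, -0.0], [-0.001, -0.002, -1.0]]
force: [0.3, 0.2, 0.2]
opening: 0.742
finger_force: 0.0
turn 0.192  dx 18.3 dy 161.4 dz 3.1  at [621.2  61.4 118.1] yaw -128.0 q [ -1.  33.  -9.  48.   0. -53.] t 23.1
```

```bash
python3 -m crank '[[0,0,0,0.096],[0,0,0,0.096],[2,20,0,0],[3,30,0,0],[3,30,0,0]]' 1 40 >/dev/null
python3 -m crank '[[4,32,0,0],[3,28,0,0],[2,16,0,0],[1,5,0,0],[0,0,0,0]]' >/dev/null
python3 -m crank '[[0,0,0,0],[0,0,10,0],[0,0,15,0],[0,0,10,0],[0,0,0,0]]' >/dev/null
python3 -m crank '[[0,0,0,0],[0,0,0,0],[0,0,0,0],[0,0,0,0],[0,0,0,0]]'
python3 - <<'E'
from h import *
go(501.5,171.2,29,221)
P=cloud(snap('top','t12'))*1000
for n,c,lo,hi in(('tape',(620,61),24,34),('carton',(670,126),21,30)):
    Q=P[(np.hypot(P[:,0]-c[0],P[:,1]-c[1])<42)&(P[:,2]>lo)&(P[:,2]<hi)]; print(n,len(Q),Q.mean(0).round(1),np.percentile(Q,[2,98],axis=0).round(0).tolist())
E
```

```text
t: 24.82
eef_pos: [0.5017, 0.1712, 0.0813]
orientation: [[-0.755, -0.656, 0.001], [-0.656, 0.755, 0.0], [-0.001, -0.001, -1.0]]
force: [0.9, 0.4, -0.6]
opening: 1.002
finger_force: 0.0
turn -0.000  dx 0.2 dy 0.1 dz 52.3  at [501.7 171.2  81.3] yaw -139.0 q [ 11.  27. -27.  37.  -0. -30.] t 24.8
tape 181 [637.6  64.9  28.4] [[623.0, 41.0, 25.0], [648.0, 87.0, 32.0]]
carton 495 [670.5 124.9  25.9] [[647.0, 99.0, 23.0], [695.0, 151.0, 29.0]]
```

```bash
python3 -m crank '[[0,0,8,0],[0,0,15,0],[0,0,15,0],[0,0,10,0],[0,0,3,0]]' >/dev/null
python3 -m crank '[[0,0,0,0],[0,0,0,0],[0,0,0,0],[0,0,0,0],[0,0,0,0]]'
python3 -m crank '[[0,0,0,0],[0,0,0,0],[0,0,0,0],[0,0,0,0],[0,0,0,0]]' 0.6 35
python3 -m crank '[[0,0,0,0],[0,0,0,0],[0,0,0,0],[0,0,0,0],[0,0,0,0]]' 
python3 -c "
from h import *
go(466.7,430,110,222)"
```

```text
t: 25.7
eef_pos: [0.5018, 0.1712, 0.0304]
orientation: [[-0.755, -0.656, 0.001], [-0.656, 0.755, 0.0], [-0.001, -0.001, -1.0]]
force: [0.4, 0.4, -0.2]
opening: 0.996
finger_force: 0.0
t: 26.12
eef_pos: [0.5016, 0.1712, 0.0305]
orientation: [[-0.755, -0.656, 0.001], [-0.656, 0.755, 0.0], [-0.001, -0.0, -1.0]]
force: [-0.5, -0.4, 5.0]
opening: 0.775
finger_force: 38.9
t: 26.53
eef_pos: [0.5016, 0.1712, 0.0305]
orientation: [[-0.755, -0.656, 0.001], [-0.656, 0.755, 0.0], [-0.001, -0.0, -1.0]]
force: [-0.6, -0.6, 5.6]
opening: 0.773
finger_force: 38.9
turn -0.018  dx -147.2 dy 215.7 dz -79.5  at [501.6 171.2  30.5] yaw -139.0 q [ 11.  31. -29.  30.  -0. -30.] t 26.5
```

```bash
python3 -m crank '[[0,0,-8,0],[0,0,-18,0],[0,0,-22,0],[0,0,-22,0],[0,0,-12,0]]' 
python3 -m crank '[[0,0,0,-0.018],[-11,16,0,0],[-17,25,0,0],[-18,27,0,0],[-18,27,0,0]]' >/dev/null
python3 -m crank '[[-18,27,0,0],[-18,27,0,0],[-18,27,0,0],[-15,22,0,0],[-10,13,0,0]]' >/dev/null
python3 -m crank '[[-4,5,0,0],[0,0,0,0],[0,0,0,0],[0,0,0,0],[0,0,0,0]]' >/dev/null
python3 -m crank '[[0,0,8,0],[0,0,15,0],[0,0,12,0],[0,0,5,0],[0,0,0,0]]' >/dev/null
python3 -m crank '[[0,0,0,0],[0,0,0,0],[0,0,0,0],[0,0,0,0],[0,0,0,0]]'
python3 -c "
from h import *
go(466.7,430,40,222)"
```

```text
t: 26.95
eef_pos: [0.5022, 0.1714, 0.1144]
orientation: [[-0.755, -0.656, 0.003], [-0.656, 0.755, 0.001], [-0.002, -0.001, -1.0]]
force: [0.8, 0.1, -0.9]
opening: 0.775
finger_force: 39.5
t: 29.03
eef_pos: [0.4662, 0.4303, 0.0723]
orientation: [[-0.743, -0.669, 0.001], [-0.669, 0.743, 0.001], [-0.001, -0.0, -1.0]]
force: [-0.6, 0.7, -1.0]
opening: 0.773
finger_force: 39.5
turn 0.000  dx -0.2 dy -0.5 dz 32.3  at [466.2 430.3  72.3] yaw -138.0 q [ 36.  36. -10.  43.   0.  -6.] t 29.0
```

Opening after release stays at 0.9 (tips at about 22 mm, above the rim).

```bash
python3 -m crank '[[0,-0.5,6,0],[0,0,10,0],[0,0,9,0],[0,0,4,0],[0,0,3,0]]' 
python3 -m crank '[[0,0,0,0],[0,0,0,0],[0,0,0,0],[0,0,0,0],[0,0,0,0]]'
python3 -m crank '[[0,0,0,0],[0,0,0,0],[0,0,0,0],[0,0,0,0],[0,0,0,0]]' 0.9
python3 -m crank '[[0,0,-6,0],[0,0,-15,0],[0,0,-22,0],[0,0,-22,0],[0,0,-15,0]]' 
python3 -c "
from h import *
go(370.7,325.3,115,221)"
```

```text
t: 29.45
eef_pos: [0.4652, 0.4288, 0.0394]
orientation: [[-0.743, -0.669, -0.002], [-0.669, 0.743, -0.002], [0.003, 0.0, -1.0]]
force: [-8.0, -6.8, 28.3]
opening: 0.776
finger_force: 42.4
t: 29.87
eef_pos: [0.4663, 0.4296, 0.0395]
orientation: [[-0.743, -0.669, -0.0], [-0.669, 0.743, -0.0], [0.0, 0.0, -1.0]]
force: [-0.8, 0.1, -0.9]
opening: 0.773
finger_force: 39.5
t: 30.28
eef_pos: [0.4663, 0.4297, 0.0398]
orientation: [[-0.743, -0.669, 0.0], [-0.669, 0.743, 0.0], [-0.0, -0.0, -1.0]]
force: [0.2, 0.8, 0.3]
opening: 0.9
finger_force: 0.0
t: 30.7
eef_pos: [0.4669, 0.4301, 0.1223]
orientation: [[-0.743, -0.669, 0.002], [-0.669, 0.743, 0.001], [-0.002, -0.0, -1.0]]
force: [0.8, 1.1, -0.0]
opening: 0.9
finger_force: 0.0
turn 0.018  dx 141.4 dy -16.0 dz 7.3  at [466.9 430.1 122.3] yaw -138.0 q [36. 33. -7. 49.  0. -6.] t 30.7
```

```bash
python3 -m crank '[[0,0,0,0.018],[12,-1,0,0],[20,-2,0,0],[25,-3,0,0],[25,-3,0,0]]' 0.5 30 >/dev/null
python3 -m crank '[[25,-3,0,0],[20,-2,0,0],[11,-1,0,0],[3,-1,0,0],[0,0,0,0]]' >/dev/null
python3 -m crank '[[0,0,5,0],[0,0,8,0],[0,0,8,0],[0,0,0,0],[0,0,0,0]]' >/dev/null
python3 -m crank '[[0,0,0,0],[0,0,0,0],[0,0,0,0],[0,0,0,0],[0,0,0,0]]'
python3 - <<'E'
from h import *
go(370.7,325.3,50,221)
P=cloud(snap('top','t13'))*1000
for n,c,R,lo,hi in(('tape',(620,61),42,24,34),('roll',(466.7,430),45,40,60)):
    Q=P[(np.hypot(P[:,0]-c[0],P[:,1]-c[1])<R)&(P[:,2]>lo)&(P[:,2]<hi)]; print(n,len(Q),Q.mean(0).round(1),np.percentile(Q,[2,98],axis=0).round(0).tolist())
E
```

```text
t: 32.37
eef_pos: [0.3705, 0.3252, 0.099]
orientation: [[-0.755, -0.656, 0.0], [-0.656, 0.755, 0.0], [-0.001, -0.0, -1.0]]
force: [0.2, 0.8, 0.2]
opening: 0.499
finger_force: 0.0
turn -0.000  dx -0.2 dy -0.1 dz 49.0  at [370.5 325.2  99. ] yaw -139.0 q [ 33.  22. -31.  37.   0.  -8.] t 32.4
tape 441 [621.2  61.   28.3] [[595.0, 35.0, 25.0], [647.0, 87.0, 31.0]]
roll 991 [466.7 427.3  49.6] [[436.0, 396.0, 45.0], [497.0, 458.0, 53.0]]
```

Tape and roll tops sit at 28 and 50 mm, so both are on the floor and centred. Now the stamp.

```bash
python3 -m crank '[[0,0,8,0],[0,0,14,0],[0,0,14,0],[0,0,9,0],[0,0,4,0]]' >/dev/null
python3 -m crank '[[0,0,0,0],[0,0,0,0],[0,0,0,0],[0,0,0,0],[0,0,0,0]]'
python3 -m crank '[[0,0,0,0],[0,0,0,0],[0,0,0,0],[0,0,0,0],[0,0,0,0]]' 0.08 30
python3 -m crank '[[0,0,0,0],[0,0,0,0],[0,0,0,0],[0,0,0,0],[0,0,0,0]]' 
python3 -m crank '[[0,0,-6,0],[0,0,-15,0],[0,0,-22,0],[0,0,-22,0],[0,0,-15,0]]'
python3 - <<'E'
from h import *
go(522.5,479,130,222)
s=r.get_state(); p=np.array(s['eef_pos'])*1000
P=cloud(snap('scene','s14'))*1000; D=np.hypot(P[:,0]-p[0],P[:,1]-p[1])
Q=P[(D<40)&(P[:,2]>40)&(P[:,2]<p[2]-20)]; print('held below tips',len(Q),Q.min(0).round() if len(Q) else '')
E
```

```text
t: 33.25
eef_pos: [0.3708, 0.3254, 0.0503]
orientation: [[-0.755, -0.656, 0.001], [-0.656, 0.755, 0.001], [-0.001, -0.0, -1.0]]
force: [0.2, -0.0, 0.6]
opening: 0.497
finger_force: 0.0
t: 33.67
eef_pos: [0.3704, 0.3251, 0.0498]
orientation: [[-0.755, -0.656, 0.0], [-0.656, 0.755, 0.0], [-0.0, 0.0, -1.0]]
force: [1.0, -0.3, 1.7]
opening: 0.196
finger_force: 29.3
t: 34.08
eef_pos: [0.3704, 0.3251, 0.0498]
orientation: [[-0.755, -0.656, 0.0], [-0.656, 0.755, 0.0], [-0.0, 0.0, -1.0]]
force: [-0.9, 0.5, 1.5]
opening: 0.189
finger_force: 29.3
t: 34.5
eef_pos: [0.3707, 0.3252, 0.1317]
orientation: [[-0.755, -0.656, 0.001], [-0.656, 0.755, 0.0], [-0.001, -0.0, -1.0]]
force: [-0.0, 0.7, 0.2]
opening: 0.19
finger_force: 29.4
turn -0.018  dx -215.7 dy 12.7 dz 1.7  at [370.7 325.2 131.7] yaw -139.0 q [ 33.  20. -29.  41.  -0.  -8.] t 34.5
held below tips 432 [348. 300.  82.]
```

```bash
python3 -m crank '[[0,0,0,-0.018],[-14,1,0,0],[-25,1.5,0,0],[-30,2,0,0],[-32,2,0,0]]' >/dev/null
python3 -m crank '[[-32,2,0,0],[-32,2,0,0],[-26,1,0,0],[-17,1,0,0],[-7,0,0,0]]' >/dev/null
python3 -m crank '[[0,0,0,0],[0,0,0,0],[0,0,0,0],[0,0,0,0],[0,0,0,0]]' >/dev/null
python3 -m crank '[[0,0,8,0],[0,0,14,0],[0,0,14,0],[0,0,8,0],[0,0,2,0]]' >/dev/null
python3 -m crank '[[0,0,0,0],[0,0,0,0],[0,0,0,0],[0,0,0,0],[0,0,0,0]]'
python3 -c "
from h import *
go(522.5,479,59.5,222)"
```

```text
t: 36.63
eef_pos: [0.5221, 0.4786, 0.0846]
orientation: [[-0.743, -0.669, 0.001], [-0.669, 0.743, 0.001], [-0.001, -0.0, -1.0]]
force: [0.3, -0.2, 0.0]
opening: 0.194
finger_force: 29.4
turn 0.000  dx -0.6 dy 0.0 dz 25.1  at [522.1 478.6  84.6] yaw -138.0 q [37. 43.  4. 51. -0. -5.] t 36.6
```

```bash
python3 -m crank '[[0,0,5,0],[0,0,8,0],[0,0,7,0],[0,0,3,0],[0,0,1,0]]' >/dev/null
python3 -m crank '[[0,0,1,0],[0,0,1,0],[0,0,0,0],[0,0,0,0],[0,0,0,0]]'
python3 -c "
from h import *
go(522.5,479,59,222)"
```

```text
t: 37.47
eef_pos: [0.5216, 0.4786, 0.0587]
orientation: [[-0.743, -0.669, 0.0], [-0.669, 0.743, 0.001], [-0.001, 0.0, -1.0]]
force: [-1.6, -0.1, 4.9]
opening: 0.192
finger_force: 29.4
turn 0.000  dx -0.9 dy -0.3 dz -0.3  at [521.6 478.6  58.7] yaw -138.0 q [37. 44.  3. 49.  0. -5.] t 37.5
```

In contact with the floor (4.9 N). I'll release, back off upward, then check everything.

```bash
python3 -m crank '[[0,0,0,0],[0,0,0,0],[0,0,0,0],[0,0,0,0],[0,0,0,0]]' 0.5
python3 -m crank '[[0,0,-5,0],[0,0,-12,0],[0,0,-20,0],[0,0,-25,0],[0,0,-25,0]]' 
python3 -m crank '[[0,0,-25,0],[15,15,-10,0],[25,25,0,0],[30,30,0,0],[30,30,0,0]]' >/dev/null
python3 -m crank '[[30,30,0,0],[30,30,0,0],[20,20,0,0],[0,0,0,0],[0,0,0,0]]'
python3 -m crank '[[0,0,0,0],[0,0,0,0],[0,0,0,0],[0,0,0,0],[0,0,0,0]]' >/dev/null
python3 - <<'E'
from h import *
P=cloud(snap('top','t15'))*1000
P2=cloud(snap('scene','s15'))*1000
for n,c,R,lo,hi in(('tape',(620,61),42,24,34),('carton',(670,126),42,21,32),('roll',(466.7,430),45,40,60),('knob',(522.5,479),20,45,80),('foot',(522.5,479),35,18.5,25)):
  for k,A in(('top',P),('scene',P2)):
    Q=A[(np.hypot(A[:,0]-c[0],A[:,1]-c[1])<R)&(A[:,2]>lo)&(A[:,2]<hi)]
    if len(Q)>3: print(n,k,len(Q),Q.mean(0).round(1),np.percentile(Q,[2,98],axis=0).round(0).tolist())
# lid: points above case, in case frame
X=(P2[:,:2]-[592,271])@[.766,.643]; Y=(P2[:,:2]-[592,271])@[-.643,.766]
m=(abs(Y)<62)&(X>40)&(X<130)&(P2[:,2]>60)&(P2[:,2]<200); print('lid pts',m.sum(),[(int(h),X[m&(abs(P2[:,2]-h)<8)].mean().round(1)) for h in(80,120,140,160,180) if (m&(abs(P2[:,2]-h)<8)).any()])
print(r.get_state()['eef_pos'],r.get_state()['t'])
E
```

```text
t: 37.88
eef_pos: [0.5217, 0.4782, 0.0575]
orientation: [[-0.743, -0.669, -0.0], [-0.669, 0.743, -0.0], [0.0, -0.0, -1.0]]
force: [-1.0, -0.2, -0.1]
opening: 0.501
finger_force: 0.0
t: 38.3
eef_pos: [0.5216, 0.4782, 0.1464]
orientation: [[-0.743, -0.669, -0.0], [-0.669, 0.743, -0.0], [0.0, 0.0, -1.0]]
force: [0.0, 0.3, -0.4]
opening: 0.5
finger_force: 0.0
t: 39.13
eef_pos: [0.2694, 0.492, 0.1813]
orientation: [[-0.741, -0.671, 0.001], [-0.671, 0.741, 0.001], [-0.002, 0.0, -1.0]]
force: [-0.8, 0.0, 1.3]
opening: 0.502
finger_force: 0.0
tape top 438 [621.3  60.8  28.3] [[595.0, 35.0, 25.0], [647.0, 87.0, 31.0]]
tape scene 153 [618.1  80.2  26.5] [[595.0, 71.0, 25.0], [641.0, 89.0, 28.0]]
carton top 501 [670.4 125.   26. ] [[646.0, 99.0, 23.0], [695.0, 151.0, 29.0]]
carton scene 444 [667.4 123.6  24.1] [[643.0, 99.0, 21.0], [692.0, 150.0, 26.0]]
roll top 986 [466.7 427.4  49.7] [[436.0, 397.0, 45.0], [497.0, 458.0, 53.0]]
roll scene 737 [462.8 423.7  47.4] [[433.0, 395.0, 41.0], [495.0, 458.0, 50.0]]
knob top 65 [521.2 476.7  61.3] [[514.0, 470.0, 52.0], [529.0, 484.0, 66.0]]
knob scene 79 [518.4 475.   55.3] [[513.0, 470.0, 46.0], [526.0, 482.0, 63.0]]
foot top 203 [524.  478.1  21.4] [[502.0, 456.0, 19.0], [553.0, 508.0, 25.0]]
foot scene 65 [526.  471.7  20.6] [[509.0, 454.0, 19.0], [539.0, 499.0, 24.0]]
lid pts 3664 [(80, np.float64(81.6)), (120, np.float64(93.1)), (140, np.float64(98.3)), (160, np.float64(97.4)), (180, np.float64(103.0))]
[0.27106807 0.49124392 0.17958377] 39.65
```

All four items are at the right heights and centred, and the lid leans back open. Handing in.

```bash
python3 -c "
from bench import r
print(r.close_job())"
```

```text
the job is handed in; nothing more can be done
None
```

I handed the job in at about 40 s: by the last camera depth check, the tape, carton, label roll and stamp each stood in their own compartments, released, and the lid was open; the hand-in gave no verdict.

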